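Close a pot with its bayonet plug and hold it locked down

TASK

Close the small blue pot with the orange bayonet plug that stands on the bench: lower the plug into the pot's neck with its two pins going down the two slots, push it down against the spring, twist it clockwise (seen from above) a quarter turn as far as it goes, and hold it pressed fully home, flange on the rim, because the locking screw is not in yet. The program finishes while the gripper is still holding the plug down and turned; do not let go. Leave the tape measure, the jar and the glue bottle where they stand.

Things in the scene. Friction and masses are not known exactly. Their poses are not given: they have to be found in the camera images.
- plug_mid (a point): Middle of the loose orange plug, 73 mm high, 0.2 kg, upright, same after a half turn. z up, this point 36.5 mm above its foot. From the foot: steel spigot 36 mm diameter to 28 mm; orange flange 60 mm diameter to 33 mm; orange wing grip to 73 mm, 50 mm long (x), 16 mm thick (y). Two 6 mm pins stick out along +x and -x under the wing, 5 mm above the foot, ends 27 mm from the axis.
- neck_mouth (a point): Centre of the fixed pot's mouth at rim height, 110 mm above the bench, z up. Metal neck 60 mm outside, 40 mm inside diameter, 36 mm high, on a blue body 92 mm wide and a grey foot 112 mm wide. The two pin slots, 10 mm wide, open at the rim on the +x and -x sides (white marks below). Plug home: flange on the rim, plug_mid 8.5 mm above this point. A hose barb juts 34 mm at +x, 42 mm up.
- channel_end (a point): Where a pin's centre ends, in the neck wall. 12 mm below the rim each slot becomes a level channel, 19 mm high, under a lip; it runs clockwise seen from above (negative about z) to a stop that the pin meets after about 80 degrees (red marks). With the pins under the lip but not pushed, the spring lifts the flange 8 mm off the rim. Same axes as neck_mouth; 23 mm below it.
- spring_plate (a joint): Round sprung plate in the neck, moves straight down; 0 = free (top 12 mm below the rim), grows in m as pressed; 0.016 when the plug is fully home. Pushes up with 4 N at first touch and 600 N/m more, about 14 N when the plug is home.
- tape_measure_y: Yellow tape measure standing on the bench, 38 x 73 x 61 mm, origin at the centre of its underside. Not to be moved.
- jar: Clear jar with a yellow lid, 64 mm diameter, 75 mm high, origin at the centre of its underside. Not to be moved.
- glue: White glue bottle with an orange cap, 50 mm diameter, 150 mm high, origin at the centre of its underside. Not to be moved.

How it is judged:
On the way, in this order (a step that is already met when the one before it is completed fails the run):
1. the plug stands in the neck with its pins in the slots, at least 5 mm down, not yet twisted (horizontal distance between plug_mid and neck_mouth below 0.006 m and z of plug_mid in the frame of neck_mouth below 0.0265 m and angle between the x axis of plug_mid and the x axis of neck_mouth, either way round below 0.35 rad), for 0.05 s.
2. the plug is down with its pins below the lip and twisted more than 70 degrees (horizontal distance between plug_mid and neck_mouth below 0.005 m and z of plug_mid in the frame of neck_mouth below 0.0185 m and angle between the x axis of plug_mid and the x axis of neck_mouth, either way round above 1.22 rad), for 0.1 s.
At the end, for the whole second after the job is handed in: Plug upright (7 deg) in the neck within 5 mm of its axis, twisted at least 70 deg clockwise, held down with its flange at most 3 mm above the rim and the spring plate pressed over 12.5 mm, fingers still gripping it (over 3 N); tape measure, jar and bottle within 2 cm of their start (horizontal distance between plug_mid and neck_mouth below 0.005 m and z of plug_mid in the frame of neck_mouth below 0.0115 m and angle between plug_mid's own z axis and vertical below 0.12 rad and angle between the x axis of plug_mid and the x axis of neck_mouth, either way round above 1.22 rad and value of joint spring_plate above 0.0125 m and contact force between the fingers and plug above 3 N and distance of each of tape_measure_y, jar, glue from where it was at the start of the episode below 0.02 m); the arm keeps its last pose, push and grip.
It fails at once if a bystander is knocked over or pushed away (distance of any of tape_measure_y, jar, glue from where it was at the start of the episode above 0.03 m or angle between any of jar, glue's own z axis and vertical above 0.5 rad).
It also fails if it takes over 48 s, if anything falls off the work surface, if the arm or the gripper's body presses on something with over 40 N, if the wrist force passes 120 N, or if a joint passes its speed limit or range.

ROBOT

A 6-joint arm with a two-finger parallel gripper is mounted at the origin on a cart in front of the work surface, level with it; the furniture and walls round the work are solid. World frame = base frame: x ahead of the robot, y to its left, z up, the work surface at z = 0. Lengths are in m, angles in rad, forces in N, time in s.
With the tool pointing down it reaches from about 0.35 to 0.775 m from the base axis. Payload 7.3 kg.
Tool frame: the origin (TCP) lies on the centre line of the jaws, within the pads' length; the fingertips stand ahead of it and the grasp point (between the pads) lies 11 mm behind it (robot.nose_length is the z of the fingertips in the tool frame, in m); z points along the fingers, y is the line along which they close (so a half turn about z gives the same grasp; the last joint's range is limited). The gripper opens to 92 mm and grips with 3 to 60 N. Pads are 19 mm wide; open, the fingers measure 130 mm over their backs; the gripper's body (75 mm by 190 mm) begins 47 mm behind the grasp point.
Start: joints at [-1.369, 0.342, 1.524, -0, 1.275, -0.146], TCP at [0.179, -0.494, 0.235] pointing down, gripper open.
Joint ranges: [-2.53, 2.53], [-0.77, 2.02], [0.04, 2.7], [-1, 4.14], [0.28, 2.66], [-3.11, 3.11]. Speed limits (rad/s): [2.57, 2.57, 3.14, 3.14, 3.14, 3.14].

INTERFACE

Orientations are given as [roll, pitch, yaw] about the fixed x, y, z axes, in that order (R = Rz(yaw) Ry(pitch) Rx(roll)).
In Python, from cell import robot, cams gives the robot as it stands. The module is installed in compiled form; this text tells all that it offers.
- The arm moves only by the tool carry_out, never from a script. Its argument "deltas" is a list of rows, each a list of 7 numbers: the shift along the tool's x, y, z in cm, then the turn, a rotation vector about the tool's x, y, z in rad, then the opening, from 0 (shut) to 1 (fully open). A call has exactly 8 rows; each row shifts and turns the commanded pose from where the row before left it, along the tool's axes as they then stand; what a row does not reach is not made up. A row lasts 1/12 s, in which the tool goes at most 41.7 mm and 7.16 degrees, less where a joint would pass 70% of its speed; a pose out of reach is approached as far as the arm can. A call is refused whole if a number of a shift passes 4.17 or a number of a turn 0.125, either way. A call with a gripper value outside its range is refused whole. The fingers move at their own pace and stop on an object; "force" is the grip in N (left out, the last holds). Time passes only in rows, so rows that do not move let the fingers close, or fill a call up. It gives the time, the measured TCP pose, the force, the opening and the grip force at its end, in the units of the state.
- robot.observe(): the state, without advancing time (a new reading comes with each control period).
- cams.read_camera(name): name is "scene" or "top" or "wrist"; returns a dict with "image" (400x640x3 uint8, blue, green, red), "depth" (400x640 float32, m along the optical axis (not along the pixel's ray), 0 where there is no reading), "fx", "fy", "cx", "cy" (pixels), "world_to_cam" (4x4, takes a point from world to camera coordinates). Camera axes: x right, y up, looking along -z (the intrinsics and any distortion apply to the point x, -y, -z); pixel columns grow to the right and rows downward; lengths in m; the calibration is good to about 2 mm. A picture is of the moment at which its call begins.
- robot.hand_in(): hands the job in; it is judged then, once.
The state is a dict: "time": time; "qpos": joint angles; "qvel": joint speeds; "joint_efforts": joint torques, N m; "tool_pos": TCP position; "tool_rot": TCP orientation; "contact_force": force on the tool from outside, world axes, zero at the start; "torque": the same for the moment, N m; "opening": finger opening in m; "grip_force": force on a finger pad.
Only numpy, scipy, OpenCV 4.12 (cv2) and the standard library are available. Lean on these libraries where they do the work, as an engineer would, in place of code of your own. Each camera call takes 0.05 s, during which the arm holds its last target. There are 200 camera calls.

## Working session

There is one attempt and no reset: what is moved stays moved. The work goes in short steps, Python scripts to look and compute and a tool call to move; the robot and the scene stay as the last step left them, time stands still between calls to the robot, and variables do not carry over. Pictures are saved under pics/ and viewed, at most 10 in all, crops included, and the job is handed in when it is done.

Besides the shell and the picture viewer there is one more tool, called after "Call:" as name(argument=value, ...) on one line, values as JSON. carry_out: Moves the arm, as the interface text tells. Its arguments: {"type":"object","properties":{"deltas":{"type":"array","items":{"type":"array","items":{"type":"number"}}},"force":{"type":"number"}},"required":["deltas"]}

```bash
mkdir -p pics
python3 - <<'E'
from cell import robot,cams
import cv2,numpy as np
s=robot.observe();print(s['time'],s['tool_pos'],s['tool_rot'],s['opening'],robot.nose_length)
for n in('scene','top'):
    d=cams.read_camera(n);cv2.imwrite(f'pics/{n}0.png',d['image']);np.savez(f'{n}0.npz',**d)
    print(n,d['fx'],d['cx'],d['cy'],d['world_to_cam'].round(3).tolist(),[k for k in d])
E
```

```text
0.0 [ 0.17889931 -0.49317616  0.23405616] [-3.14011183e+00 -2.55666181e-04  3.47807524e-01] 0.09187552892632836 0.008
scene 466.744133031977 318.58883577605104 204.20142784909774 [[-0.819, -0.574, -0.015, 0.505], [0.218, -0.336, 0.917, -0.204], [-0.531, 0.747, 0.4, -0.824], [0.0, 0.0, 0.0, 1.0]] ['image', 'depth', 'fx', 'fy', 'cx', 'cy', 'world_to_cam']
top 363.32945258788294 315.47231585422605 198.4214721226697 [[0.022, -1.0, -0.013, 0.021], [0.986, 0.02, 0.168, -0.584], [-0.168, -0.017, 0.986, -0.861], [0.0, 0.0, 0.0, 1.0]] ['image', 'depth', 'fx', 'fy', 'cx', 'cy', 'world_to_cam']
```

View pics/scene0.png

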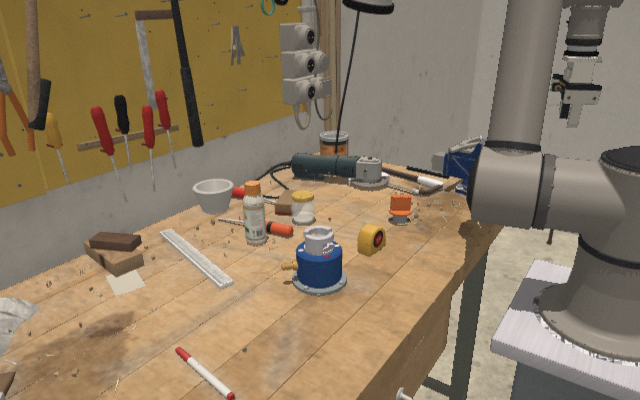

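View pics/top0.png

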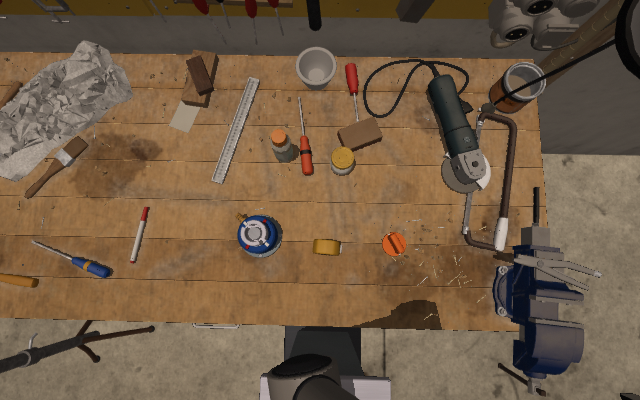

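The top view shows the plug at (394,244), the pot at (256,235) with its barb near (241,216), and the tape measure between them at (327,247). The scene view shows the same layout: plug (400,208), pot (320,260).

```bash
cat > h.py <<'E'
import numpy as np,cv2
def world(d):
    h,w=d['depth'].shape;v,u=np.mgrid[:h,:w];z=d['depth']
    P=np.stack([(u-d['cx'])/d['fx']*z,-(v-d['cy'])/d['fy']*z,-z],-1)
    M=np.linalg.inv(d['world_to_cam']);return P@M[:3,:3].T+M[:3,3]
def rect(Q):
    (c,s,a)=cv2.minAreaRect((Q[:,:2]*1000).astype(np.float32));return np.round(c,1),np.round(s,1),round(a,1)
E
python3 - <<'E'
from h import *
for n,bx in(('top',dict(plug=(375,415,225,265),pot=(225,290,200,265))),('scene',dict(plug=(380,420,185,230),pot=(270,355,220,300)))):
    d=np.load(n+'0.npz');W=world(d);hsv=cv2.cvtColor(d['image'],cv2.COLOR_BGR2HSV);ok=d['depth']>0
    for k,(a,b,c,e) in bx.items():
        Q=W[c:e,a:b][ok[c:e,a:b]];H=hsv[c:e,a:b][ok[c:e,a:b]]
        if k=='plug':
            o=(H[:,0]<14)&(H[:,1]>180)&(H[:,2]>110)
            for lo,hi in((.025,.045),(.06,.085)):
                m=o&(Q[:,2]>lo)&(Q[:,2]<hi);print(n,k,lo,m.sum(),Q[m].mean(0).round(4),rect(Q[m]))
        else:
            m=(Q[:,2]>.1)&(Q[:,2]<.12);print(n,'neck',m.sum(),Q[m].mean(0).round(4),cv2.minEnclosingCircle((Q[m][:,:2]*1000).astype(np.float32)),rect(Q[m]))
            y=(H[:,0]>15)&(H[:,0]<32)&(H[:,1]>130)&(Q[:,2]>.025)&(Q[:,2]<.06);print(n,'barb',y.sum(),Q[y].mean(0).round(4),rect(Q[y]) if y.any() else '')
d=np.load('top0.npz');c=d['image']
A=cv2.resize(c[205:265,225:290],None,fx=6,fy=6,interpolation=2);B=cv2.resize(c[215:275,365:430],None,fx=6,fy=6,interpolation=2)
cv2.imwrite('pics/crop.png',np.hstack([A,B]))
E
```

```text
top plug 0.025 254 [ 0.4747 -0.1603  0.0335] (array([ 475.5, -164. ]), array([56.3, 58.1]), 31.7)
top plug 0.06 132 [ 0.4758 -0.1642  0.0725] (array([ 475.5, -163.9]), array([48.6, 16.8]), 29.8)
top neck 288 [0.4907 0.1739 0.1094] ((491.1051940917969, 174.47096252441406), 30.18051528930664) (array([490.6, 174. ]), array([55.9, 59.8]), 47.5)
top barb 52 [0.5325 0.2209 0.0481] (array([533.3, 220.5]), array([25.4, 15.3]), 43.2)
scene plug 0.025 116 [ 0.4722 -0.1546  0.0362] (array([ 469.1, -149.7]), array([52.7, 30.5]), 29.0)
scene plug 0.06 87 [ 0.4744 -0.159   0.0669] (array([ 474.8, -159. ]), array([45.5, 17.8]), 32.4)
scene neck 414 [0.4898 0.1788 0.1073] ((492.7287292480469, 177.0946807861328), 31.57160186767578) (array([491.1, 176.6]), array([59.1, 59.3]), 88.0)
scene barb 99 [0.5289 0.2221 0.0467] (array([530.1, 222.6]), array([29.6, 13.4]), 46.6)
```

View pics/crop.png

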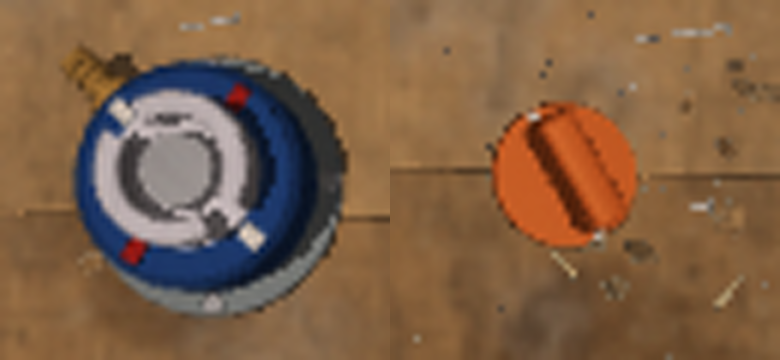

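Plug at (0.4755, -0.164), wing at 30°. Pot at (0.491, 0.1745), slot axis about 47° (barb and white marks agree). Sizes match, so I'll approach.

Call:
carry_out(deltas=[[2.4, -1.3, 0, 0, 0, 0, 1], [2.4, -1.3, 0, 0, 0, 0, 1], [2.4, -1.3, 0, 0, 0, 0, 1], [2.4, -1.3, 0, 0, 0, 0, 1], [2.4, -1.3, 0, 0, 0, 0, 1], [2.4, -1.3, 0, 0, 0, 0, 1], [2.4, -1.3, 0, 0, 0, 0, 1], [2.4, -1.3, 0, 0, 0, 0, 1]], force=55)

```text
time: 0.77
tool_pos: [0.3246, -0.3291, 0.2345]
tool_rot: [-3.141, 0.0, 0.348]
contact_force: [1.2, -0.9, -0.1]
opening: 0.0914
grip_force: 0.0
```

Call:
carry_out(deltas=[[2.4, -1.3, 0.5, 0, 0, 0, 1], [2.4, -1.3, 0.5, 0, 0, 0, 1], [2.4, -1.3, 0.5, 0, 0, 0, 1], [2.4, -1.3, 0.5, 0, 0, 0, 1], [2.4, -1.3, 0.5, 0, 0, 0, 1], [2.4, -1.3, 0.5, 0, 0, 0, 1], [2.4, -1.3, 0.5, 0, 0, -0.085, 1], [2.4, -1.3, 0.5, 0, 0, -0.085, 1]])

```text
time: 1.43
tool_pos: [0.468, -0.1646, 0.1942]
tool_rot: [-3.141, 0.0, 0.522]
contact_force: [0.9, -0.3, -0.4]
opening: 0.0922
grip_force: 0.0
```

```bash
cat >> h.py <<'E'
def plug(d,lo=.06,hi=.09):
    W=world(d);hsv=cv2.cvtColor(d['image'],cv2.COLOR_BGR2HSV)
    m=(hsv[...,0]<14)&(hsv[...,1]>180)&(hsv[...,2]>90)&(d['depth']>0)&(W[...,2]>lo)&(W[...,2]<hi);return W[m]
E
python3 - <<'E'
from h import *
from cell import robot,cams
d=cams.read_camera('wrist');np.savez('w1.npz',**d);cv2.imwrite('pics/w1.png',d['image'])
s=robot.observe();print(s['time'],s['tool_pos'].round(4),s['tool_rot'].round(4),s['contact_force'])
for lo,hi in((.025,.04),(.068,.08)):
    Q=plug(d,lo,hi);print(len(Q),Q.mean(0),rect(Q),cv2.minEnclosingCircle((Q[:,:2]*1000).astype(np.float32)))
E
```

```text
1.4833 [ 0.4696 -0.161   0.1932] [-3.1389e+00 -1.3000e-03  5.2890e-01] [-1.0253375   3.76070979 -1.17158363]
569 [ 0.4792086  -0.16390722  0.03237188] (array([ 476.3, -165.3]), array([54.4, 58.1]), 39.1) ((477.3722839355469, -164.49441528320312), 29.604991912841797)
330 [ 0.47929106 -0.16325389  0.07163017] (array([ 478.8, -164. ]), array([47. , 15.3]), 29.7) ((478.2140808105469, -163.19036865234375), 23.6978759765625)
```

View pics/w1.png

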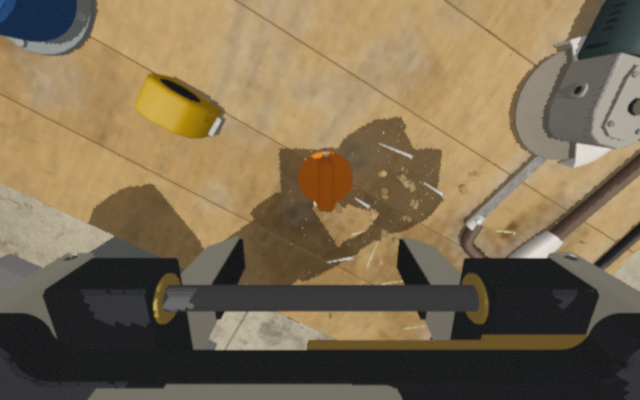

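The wrist view shows the plug at (325,180) with its wing in line with the jaws. It confirms the plug at about (0.477, -0.164), 30°. I'll descend around it.

Call:
carry_out(deltas=[[0.35, 0.25, 1, 0, 0, 0, 1], [0.35, 0.25, 2, 0, 0, 0, 1], [0, 0, 2, 0, 0, 0, 1], [0, 0, 2, 0, 0, 0, 1], [0, 0, 2, 0, 0, 0, 1], [0, 0, 1, 0, 0, 0, 1], [0, 0, 0, 0, 0, 0, 1], [0, 0, 0, 0, 0, 0, 1]])

```text
time: 2.15
tool_pos: [0.4756, -0.1671, 0.0945]
tool_rot: [-3.141, 0.001, 0.517]
contact_force: [0.0, 0.3, 0.3]
opening: 0.0916
grip_force: 0.0
```

Run:
```python
from h import *
from cell import robot,cams
s=robot.observe();p=s['tool_pos'];print(s['time'],p.round(4),s['tool_rot'].round(4))
y=s['tool_rot'][2]
for n in('top','scene'):
    d=cams.read_camera(n);Q=plug(d,.055,.085);print(n,len(Q),rect(Q) if len(Q) else '')
    np.savez(n+'1.npz',**d)
e=np.array([.477,-.164])-p[:2];print('tool dx,dy',e@[np.cos(y),np.sin(y)],e@[np.sin(y),-np.cos(y)])
```

```text
2.15 [ 0.4756 -0.1671  0.0945] [-3.1409e+00  6.0000e-04  5.1660e-01]
top 11 (array([491.4, 174.6]), array([ 4. , 78.1]), 57.8)
scene 102 (array([ 572.9, -182.1]), array([191.1, 764.7]), 30.6)
tool dx,dy 0.0027701745403711318 -0.0019579389264412937
```

Call:
carry_out(deltas=[[0.2, -0.2, 1.2, 0, 0, 0, 1], [0, 0, 1.2, 0, 0, 0, 1], [0, 0, 1.2, 0, 0, 0, 1], [0, 0, 1.1, 0, 0, 0, 1], [0, 0, 0, 0, 0, 0, 1], [0, 0, 0, 0, 0, 0, 0.5], [0, 0, 0, 0, 0, 0, 0], [0, 0, 0, 0, 0, 0, 0]])

```text
time: 2.92
tool_pos: [0.4773, -0.1642, 0.0489]
tool_rot: [3.14, -0.001, 0.518]
contact_force: [-0.5, -0.8, 0.9]
opening: 0.0764
grip_force: 0.0
```

Call:
carry_out(deltas=[[0, 0, 0, 0, 0, 0, 0], [0, 0, 0, 0, 0, 0, 0], [0, 0, 0, 0, 0, 0, 0], [0, 0, 0, 0, 0, 0, 0], [0, 0, 0, 0, 0, 0, 0], [0, 0, 0, 0, 0, 0, 0], [0, 0, 0, 0, 0, 0, 0], [0, 0, 0, 0, 0, 0, 0]])

```text
time: 3.58
tool_pos: [0.4766, -0.1639, 0.0477]
tool_rot: [3.142, 0.0, 0.518]
contact_force: [0.0, 0.0, -0.2]
opening: 0.0233
grip_force: 0.0
```

Call:
carry_out(deltas=[[0, 0, 0, 0, 0, 0, 0], [0, 0, 0, 0, 0, 0, 0], [0, 0, 0, 0, 0, 0, 0], [0, 0, 0, 0, 0, 0, 0], [0, 0, -0.5, 0, 0, 0, 0], [0, 0, -1, 0, 0, 0, 0], [0, 0, -1.5, 0, 0, 0, 0], [0, 0, -2, 0, 0, 0, 0]])

```text
time: 4.25
tool_pos: [0.4759, -0.1635, 0.0981]
tool_rot: [-3.14, 0.001, 0.518]
contact_force: [0.4, 0.2, -1.7]
opening: 0.0157
grip_force: 55.0
```

Call:
carry_out(deltas=[[0, 0, -2, 0, 0, 0, 0], [0, 0, -2, 0, 0, 0, 0], [0, 0, -2, 0, 0, 0, 0], [0, 0, -2, 0, 0, 0, 0], [0, 0, -1.5, 0, 0, 0, 0], [0, 0, -0.5, 0, 0, 0, 0], [0, 0, 0, 0, 0, 0, 0], [0, 0, 0, 0, 0, 0, 0]])

```text
time: 4.92
tool_pos: [0.4763, -0.1637, 0.1975]
tool_rot: [-3.141, 0.0, 0.518]
contact_force: [-0.4, -0.5, -1.8]
opening: 0.0158
grip_force: 55.0
```

Run:
```python
from h import *
from cell import robot,cams
s=robot.observe();p=s['tool_pos'];print(s['time'],p.round(4),s['tool_rot'].round(4),s['contact_force'],s['grip_force'],s['opening'])
d=cams.read_camera('scene');cv2.imwrite('pics/s2.png',d['image']);np.savez('s2.npz',**d)
d=cams.read_camera('wrist');cv2.imwrite('pics/w2.png',d['image']);np.savez('w2.npz',**d)
# pot marks/neck from first pictures
t=np.load('top0.npz');W=world(t);R=np.s_[200:265,225:290];H=cv2.cvtColor(t['image'],cv2.COLOR_BGR2HSV)[R]
M=np.linalg.inv(t['world_to_cam'])
def ray(u,v,z):
    r=M[:3,:3]@[(u-t['cx'])/t['fx'],-(v-t['cy'])/t['fy'],-1];return M[:3,3]+r*(z-M[2,3])/r[2]
red=((H[...,0]<8)|(H[...,0]>172))&(H[...,1]>150)&(H[...,2]>70)
wh=(H[...,1]<40)&(H[...,2]>205)
for nm,m in(('red',red),('white',wh)):
    n,l,st,c=cv2.connectedComponentsWithStats(m.astype(np.uint8))
    for i in range(1,n):
        if st[i,4]>3:
            u,v=c[i]+[225,200];print(nm,st[i,4],u.round(1),v.round(1),W[int(v),int(u)].round(4),ray(u,v,.074).round(4))
```

```text
4.9167 [ 0.4763 -0.1637  0.1975] [-3.1415e+00  2.0000e-04  5.1790e-01] [-0.38246325 -0.49657951 -1.81358802] 54.9993771314621 0.01580357247567039
red 9 264.6 220.3 [0.5241 0.1558 0.074 ] [0.5233 0.1545 0.074 ]
red 12 246.8 246.4 [0.4607 0.1954 0.0772] [0.4599 0.1942 0.074 ]
```

View pics/s2.png

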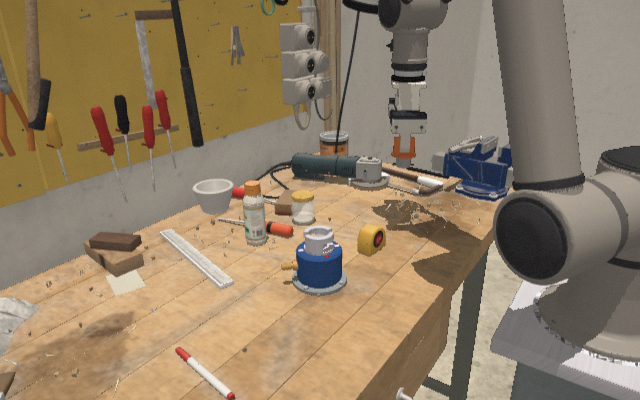

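Plug is in the gripper at (404,145). The pot's red marks put its centre at (0.4916, 0.1744) and its slot axis at 48°. Next I'll go near the pot and measure it closer up.

Call:
carry_out(deltas=[[1, -1.5, -0.5, 0, 0, 0, 0], [2, -3, -0.5, 0, 0, 0, 0], [2, -3, -0.5, 0, 0, 0, 0], [2.2, -3.3, -0.5, 0, 0, 0, 0], [2.2, -3.3, -0.5, 0, 0, 0, 0], [2, -3, -0.5, 0, 0, 0, 0], [1.7, -2.8, 0, 0, 0, 0, 0], [1, -1.8, 0, 0, 0, 0, 0]])

```text
time: 5.68
tool_pos: [0.4911, 0.0976, 0.2269]
tool_rot: [-3.14, 0.001, 0.52]
contact_force: [-0.7, -0.9, -2.0]
opening: 0.0158
grip_force: 55.0
```

Call:
carry_out(deltas=[[0, 0, 0, 0, 0, -0.08, 0], [0, 0, 0, 0, 0, -0.08, 0], [0, 0, 0, 0, 0, -0.08, 0], [0, 0, 0, 0, 0, -0.08, 0], [0, 0, 0, 0, 0, 0, 0], [0, 0, 0, 0, 0, 0, 0], [0, 0, 0, 0, 0, 0, 0], [0, 0, 0, 0, 0, 0, 0]])

```text
time: 6.35
tool_pos: [0.4916, 0.0944, 0.2274]
tool_rot: [-3.141, 0.0, 0.836]
contact_force: [-0.2, 0.5, -1.3]
opening: 0.016
grip_force: 55.0
```

Run:
```python
from h import *
from cell import robot,cams
s=robot.observe();p=s['tool_pos'];print(s['time'],p.round(4),s['tool_rot'].round(4))
d=cams.read_camera('wrist');cv2.imwrite('pics/w3.png',d['image']);np.savez('w3.npz',**d)
W=world(d);m=(d['depth']>0)&(abs(W[...,2]-.11)<.006)&(abs(W[...,0]-.491)<.05)&(abs(W[...,1]-.175)<.05)
Q=W[m];print(m.sum(),Q.mean(0),cv2.minEnclosingCircle((Q[:,:2]*1000).astype(np.float32)))
```

```text
6.35 [0.4916 0.0944 0.2274] [-3.1412e+00  5.0000e-04  8.3610e-01]
1799 [0.49250903 0.1750808  0.10902363] ((491.7629089355469, 174.2374267578125), 30.14154815673828)
```

View pics/w3.png

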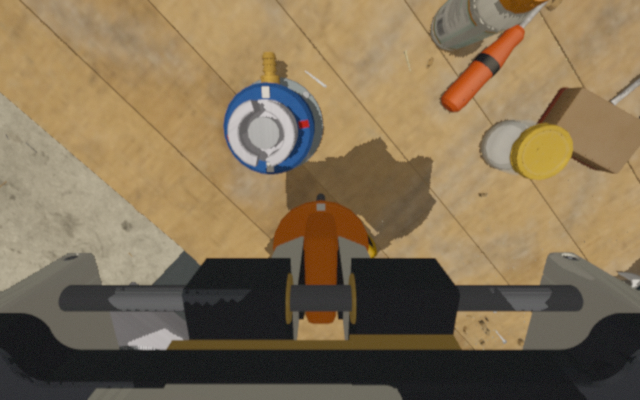

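The wrist view shows the neck at (262,132), white marks at (265,92) and (270,165), and the held plug's flange arc at (321,205) with its front pin.

Run:
```python
from h import *
from scipy.optimize import least_squares as ls
d=np.load('w3.npz');W=world(d);I=d['image'];hsv=cv2.cvtColor(I,cv2.COLOR_BGR2HSV);ok=d['depth']>0
C=np.array([.4918,.1742]);q=.8361;tcp=np.array([.4916,.0944,.2274])
r=np.hypot(W[...,0]-C[0],W[...,1]-C[1])
w=ok&(hsv[...,1]<60)&(hsv[...,2]>150)&(r<.046)&(r>.033)&(abs(W[...,2]-.074)<.006)
rd=ok&((hsv[...,0]<8)|(hsv[...,0]>172))&(hsv[...,1]>150)&(r<.06)
sl=ok&(r>.023)&(r<.028)&(W[...,2]<.103)&(W[...,2]>.07)
br=ok&(hsv[...,0]>12)&(hsv[...,0]<32)&(hsv[...,1]>120)&(r<.085)&(r>.052)&(W[...,2]>.03)&(W[...,2]<.06)
for nm,m in(('white',w),('red',rd),('slot',sl),('barb',br)):
    n,l,st,c=cv2.connectedComponentsWithStats(m.astype(np.uint8))
    for i in range(1,n):
        if st[i,4]>5:
            P=W[l==i].mean(0);print(nm,st[i,4],c[i].round(),P.round(4),'ang',np.degrees(np.arctan2(P[1]-C[1],P[0]-C[0])).round(1))
# plug in tool axes
o=ok&(hsv[...,0]<16)&(hsv[...,1]>150)
ex=np.array([np.cos(q),np.sin(q)]);ey=np.array([np.sin(q),-np.cos(q)])
X=(W[...,:2]-tcp[:2])@ex;Y=(W[...,:2]-tcp[:2])@ey;Z=W[...,2]-tcp[2]
m=o&(np.hypot(X,Y)<.045)&(Z>-.022)&(Z<-.008);print('flange',m.sum(),np.median(Z[m]),X[m].max())
E_=m&~cv2.erode(m.astype(np.uint8),np.ones((3,3))).astype(bool)&(X>.012)&(np.hypot(X,Y)>.026)
f=ls(lambda p:np.hypot(X[E_]-p[0],Y[E_]-p[1])-.03,[0,0],loss='soft_l1',f_scale=.001);print('flange ctr tool',f.x,E_.sum(),np.abs(f.fun).mean())
m=o&(np.hypot(X,Y)<.04)&(Z>.015)&(Z<.035);print('wing top',m.sum(),X[m].min(),X[m].max(),Y[m].min(),Y[m].max(),np.median(Z[m]))
```

```text
white 86 [265.  91.] [0.5166 0.2023 0.0738] ang 48.6
white 6 [236. 108.] [0.485  0.2105 0.0733] ang 100.6
white 8 [268. 164.] [0.4679 0.15   0.0737] ang -134.7
red 58 [303. 124.] [0.523  0.1551 0.074 ] ang -31.4
slot 72 [260. 105.] [0.5054 0.1957 0.0841] ang 57.8
slot 105 [255. 150.] [0.4701 0.1688 0.0795] ang -166.0
barb 340 [269.  65.] [0.5349 0.2211 0.0468] ang 47.5
flange 2082 -0.015388897353068962 0.03044333236561032
flange ctr tool [-0.00026901 -0.0002093 ] 189 0.0005071944860209809
wing top 2054 -0.023328152053813833 0.02594839746818374 -0.008828695730399483 0.008196469952848283 0.024103688770376774
```

Call:
carry_out(deltas=[[0.6, -0.5, 0, 0, 0, -0.007, 0], [1.2, -1.1, 0, 0, 0, 0, 0], [1.5, -1.4, 0, 0, 0, 0, 0], [1.3, -1.2, 0, 0, 0, 0, 0], [0.9, -0.8, 0, 0, 0, 0, 0], [0.4, -0.4, 0, 0, 0, 0, 0], [0, 0, 0, 0, 0, 0, 0], [0, 0, 0, 0, 0, 0, 0]])

```text
time: 7.07
tool_pos: [0.4905, 0.1744, 0.2276]
tool_rot: [3.141, 0.001, 0.845]
contact_force: [0.8, -0.7, -1.9]
opening: 0.0158
grip_force: 55.0
```

Call:
carry_out(deltas=[[0, 0, 1, 0, 0, 0, 0], [0, 0, 1.5, 0, 0, 0, 0], [0, 0, 1.5, 0, 0, 0, 0], [0, 0, 1, 0, 0, 0, 0], [0, 0, 0.7, 0, 0, 0, 0], [0, 0, 0.3, 0, 0, 0, 0], [0, 0, 0, 0, 0, 0, 0], [0, 0, 0, 0, 0, 0, 0]])

```text
time: 7.73
tool_pos: [0.4909, 0.1744, 0.168]
tool_rot: [3.141, -0.0, 0.845]
contact_force: [1.4, -0.2, -2.1]
opening: 0.0157
grip_force: 55.0
```

Run:
```python
from h import *
from cell import robot,cams
s=robot.observe();p=s['tool_pos'];y=s['tool_rot'][2];print(s['time'],p.round(4),s['tool_rot'].round(4),s['contact_force'])
e=np.array([.4918,.1742])-p[:2];print('tool dx,dy',e@[np.cos(y),np.sin(y)],e@[np.sin(y),-np.cos(y)])
d=cams.read_camera('scene');np.savez('s4.npz',**d);cv2.imwrite('pics/s4.png',cv2.resize(d['image'][160:310,240:400],None,fx=4,fy=4,interpolation=2))
```

```text
7.7333 [0.4909 0.1744 0.168 ] [ 3.1411e+00 -5.0000e-04  8.4460e-01] [ 1.36586867 -0.16428261 -2.12598802]
tool dx,dy 0.0004730224190996813 0.0008104318374168662
```

View pics/s4.png

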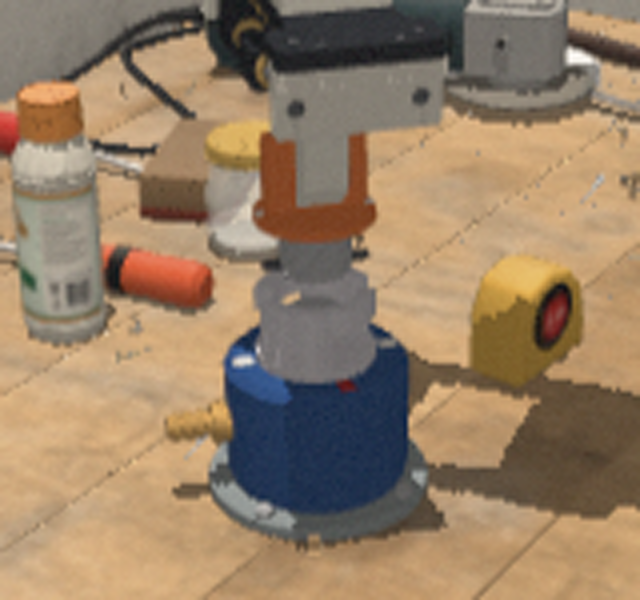

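The plug sits directly over the neck: flange and neck are both centred at column 315. I'll lower it gently.

Call:
carry_out(deltas=[[0.05, 0.1, 0, 0, 0, 0, 0], [0, 0, 0.4, 0, 0, 0, 0], [0, 0, 0.4, 0, 0, 0, 0], [0, 0, 0.4, 0, 0, 0, 0], [0, 0, 0.4, 0, 0, 0, 0], [0, 0, 0.4, 0, 0, 0, 0], [0, 0, 0, 0, 0, 0, 0], [0, 0, 0, 0, 0, 0, 0]])

```text
time: 8.45
tool_pos: [0.4914, 0.1742, 0.1473]
tool_rot: [-3.141, 0.001, 0.845]
contact_force: [0.1, -0.8, -1.8]
opening: 0.0159
grip_force: 55.0
```

No contact force, so the pins are in the slots. Pushing on against the spring.

Call:
carry_out(deltas=[[0, 0, 0.2, 0, 0, 0, 0], [0, 0, 0.2, 0, 0, 0, 0], [0, 0, 0.2, 0, 0, 0, 0], [0, 0, 0.3, 0, 0, 0, 0], [0, 0, 0.3, 0, 0, 0, 0], [0, 0, 0.3, 0, 0, 0, 0], [0, 0, 0, 0, 0, 0, 0], [0, 0, 0, 0, 0, 0, 0]])

```text
time: 9.12
tool_pos: [0.492, 0.1743, 0.1336]
tool_rot: [3.141, -0.001, 0.845]
contact_force: [-2.0, -1.2, 8.9]
opening: 0.0156
grip_force: 55.0
```

Call:
carry_out(deltas=[[0, 0, 0.2, 0, 0, 0, 0], [0, 0, 0.1, 0, 0, 0, 0], [0, 0, 0, 0, 0, 0.08, 0], [0, 0, 0, 0, 0, 0.1, 0], [0, 0, 0, 0, 0, 0.1, 0], [0, 0, 0, 0, 0, 0.1, 0], [0, 0, 0, 0, 0, 0.1, 0], [0, 0, 0, 0, 0, 0.1, 0]])

```text
time: 9.78
tool_pos: [0.493, 0.1743, 0.1313]
tool_rot: [3.141, -0.004, 0.26]
contact_force: [0.1, -1.3, 10.9]
opening: 0.0156
grip_force: 55.0
```

Call:
carry_out(deltas=[[0, 0, 0, 0, 0, 0.1, 0], [0, 0, 0, 0, 0, 0.1, 0], [0, 0, 0, 0, 0, 0.1, 0], [0, 0, 0, 0, 0, 0.1, 0], [0, 0, 0, 0, 0, 0.1, 0], [0, 0, 0, 0, 0, 0.1, 0], [0, 0, 0, 0, 0, 0.08, 0], [0, 0, 0, 0, 0, 0.05, 0]])

```text
time: 10.45
tool_pos: [0.4932, 0.1743, 0.1313]
tool_rot: [-3.139, -0.004, -0.469]
contact_force: [0.5, -1.2, 10.9]
opening: 0.0155
grip_force: 55.0
```

Run:
```python
from cell import robot
s=robot.observe();print({k:(v.round(4) if hasattr(v,'round') else v) for k,v in s.items()})
```

```text
{'time': 10.45, 'qpos': array([ 1.9340e-01,  4.4360e-01,  1.6793e+00, -6.0000e-04,  1.0141e+00,
        2.2336e+00]), 'qvel': array([-4.000e-04, -4.000e-04,  1.200e-03, -2.400e-03, -7.000e-04,
        5.521e-01]), 'joint_efforts': array([  0.4181, -39.617 , -18.0531,   0.3113,  -0.2141,  -0.2826]), 'tool_pos': array([0.4932, 0.1743, 0.1313]), 'tool_rot': array([-3.1392, -0.004 , -0.4691]), 'contact_force': array([ 0.4689, -1.1826, 10.935 ]), 'torque': array([-0.1332,  0.1356,  0.0782]), 'grip_force': 55.00394582748413, 'opening': 0.015544311524223902}
```

Call:
carry_out(deltas=[[0, 0, 0, 0, 0, 0.04, 0], [0, 0, 0, 0, 0, 0.03, 0], [0, 0, 0.1, 0, 0, 0, 0], [0, 0, 0.1, 0, 0, 0, 0], [0, 0, 0.05, 0, 0, 0, 0], [0, 0, 0, 0, 0, 0, 0], [0, 0, 0, 0, 0, 0, 0], [0, 0, 0, 0, 0, 0, 0]])

```text
time: 11.12
tool_pos: [0.493, 0.1739, 0.1295]
tool_rot: [-3.14, -0.004, -0.535]
contact_force: [-1.0, -3.1, 16.8]
opening: 0.0158
grip_force: 55.0
```

Run:
```python
from h import *
from cell import robot,cams
s=robot.observe();print(s['tool_pos'],s['tool_rot'],s['contact_force'],s['torque'],s['grip_force'])
d=cams.read_camera('scene');cv2.imwrite('pics/s5.png',cv2.resize(d['image'][160:310,240:400],None,fx=4,fy=4,interpolation=2))
```

```text
[0.49296527 0.17392538 0.1295087 ] [-3.13953719 -0.00390039 -0.5348358 ] [-1.01489058 -3.12102234 16.8497521 ] [-0.49970633  0.67156324  0.07727757] 55.01318156719208
```

View pics/s5.png

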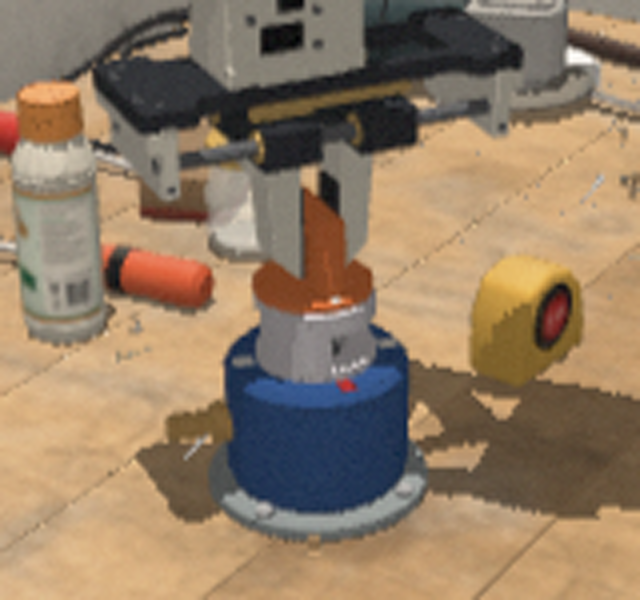

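The flange sits on the rim at (312,300), and the pin is at the red-mark end of the channel at (345,350). The plug is turned 79°, with about 19 N of push. The bottle and tape measure look unmoved.

```bash
python3 -c "
from cell import robot
print(robot.hand_in())"
```

```text
the job is handed in; nothing more can be done
None
```

The plug is in the pot, twisted about 79° clockwise and held down with its flange on the rim, the gripper still on it at 55 N; I handed the job in at about 11 s, but the hand-in gave no verdict.

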